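# Wind the inspection lamp and hold a sight-glass cell in its beam

### The job

Wind the hand-cranked inspection lamp clockwise (seen from above) until its crank comes up against the stop, a little over two turns. Then take the square-cornered glass sight cell out of the parts tray, with the fingers touching its two frosted faces only, never the clear faces or the ends, and finish while still holding it upright and still in the light path, centred between the lamp's snout and the screen, with its clear faces towards lamp and screen and resting on nothing. Leave the other things where they are.

Things in the scene. Friction and masses are not known exactly. Their poses are not given: they have to be found in the camera images.
- rig: Wind-up lamp, fixed. Aluminium base 130 (x) x 325 (y) x 12 mm; grey housing 105 mm wide (x), y -165 to -25, top at 112; crank on top. From it a dark round snout (diameter 50, axis 80 up) points along +y, ends at y = 0; screen board 100 mm wide (x) from y = 120, 8 thick, top at 122; open gap between. Origin at the underside below the snout's mouth, z up, +y the way the light goes.
- beam_mid (a point): Middle of the light path: on the beam's axis half-way between snout and screen, at (0, 60, 80) mm of the rig; axes as the rig's.
- crank_axis (a point): Point on the crank's upright axis, at (0, -95, 150) mm of the rig, level with the middle of the crank's knob.
- crank_knob (a point): Middle of the crank's upright black knob, 150 mm above the bench: diameter 18 mm, from 128 to 173 mm above the bench, spins freely on its pin, 40 mm from the crank axis. The steel crank arm (top at 126 mm) runs below it to the axis. The space above is free.
- crank (a joint): Turn of the crank in rad, growing as it turns clockwise seen from above; at 0 the knob lies towards the rig's -x from the axis. Starts between 0 and 1.5; hard stop at 14.0. Light friction only (0.06 N m, about 1.5 N at the knob); it stays where it is left.
- cell: Glass sight cell upright on the floor of a tray compartment: 36 (its x) by 26 (its y) mm, 64 mm tall with its cap, about 80 to 140 g. Wide faces (36 x 60 mm, facing +-y, 26 apart) are frosted white; narrow faces (facing +-x) are clear glass, set back 1 mm. Light goes through along its x. Origin at the centre of the underside, z up.
- cell_mid (a point): Middle of the cell's glass, 30 mm above the centre of its underside; axes as the cell's.
- cell_core: All of the cell but the frosted plates: clear glass block 34 by 20 by 60 mm between them and a small metal cap 28 by 14 by 4 mm on top. Not to be touched by the fingers. Same origin and axes as the cell.
- tray: Fixed wooden tray 200 (x) x 290 (y) mm, walls 6 mm thick and 28 high, floor 6 thick, two by three compartments of about 91 x 89 mm. The cell is in one of the four compartments of the middle and -y columns; the other three hold one loose part each; the +y column holds odds and ends. Origin at the centre of the underside.
- elbow: Bystander in the tray: brass pipe elbow, about 40 by 42 mm, 26 mm tall.
- bearing: Bystander in the tray: steel ring 44 mm in diameter, 14 mm tall.
- bowl: Bystander in the tray: small round glass bowl with a steel cap, 38 mm in diameter, 46 mm tall.
- driver: Bystander: screwdriver lying on the bench beyond the tray.
- tape: Bystander: roll of black tape lying flat, 90 mm in diameter, 19 mm tall, beyond the rig and tray.
- jar: Bystander: jar 64 mm in diameter, 85 mm tall, beyond the rig.
- carton: Bystander: small cardboard box 70 by 100 by 50 mm, beyond the rig.
Things that resemble listed ones, but are neither listed nor needed, are in the scene too. What is shaped like the cell but red is not meant.

How it is judged:
By the outcome, as a careful person would: the job done as asked, in the order asked, and still so for the second after the job is handed in, while the arm keeps its last pose, push and grip.
It also fails if it takes over 67 s, if anything falls off the work surface, if the arm or the gripper's body presses on something with over 40 N, if the wrist force passes 120 N, or if a joint passes its speed limit or range.

### The arm

A 6-joint arm with a two-finger parallel gripper is mounted at the origin on the work surface. World frame = base frame: x ahead of the robot, y to its left, z up, the work surface at z = 0. Lengths are in m, angles in rad, forces in N, time in s.
With the tool pointing down it reaches from about 0.3 to 0.775 m from the base axis. Payload 14.6 kg.
Tool frame: the origin (TCP) lies midway between the tips of the shut fingers; the grasp point (between the pads) lies 19 mm behind it; z points along the fingers, y is the line along which they close (so a half turn about z gives the same grasp; the last joint's range is limited). The gripper opens to 94 mm and grips with 3 to 60 N. Pads are 16 mm wide; open, the fingers measure 119 mm over their backs; the gripper's body (75 mm by 177 mm) begins 78 mm behind the grasp point.
Start: joints at [1.08, 0.3, 1.521, -0, 1.321, -0.067], TCP at [0.226, 0.501, 0.205] pointing down, gripper open.
Joint ranges: [-3.03, 3.03], [-0.79, 2.21], [0.23, 2.52], [-1.04, 4.18], [0, 3.07], [-2.55, 2.55]. Speed limits (rad/s): [2.22, 2.22, 2.57, 3.14, 3.14, 3.14].

### API

Orientations are given as a unit quaternion [x, y, z, w].
In Python, from cell import ctrl gives the robot as it stands. Calls block until the motion is done:
- ctrl.reach(position, orientation): joint-space move of the TCP to a pose.
- ctrl.line_to(position, rate=0.15, rot=None, contact_N=None): straight line of the TCP; rot=None keeps the orientation; rate is the mean speed in m/s. With contact_N (N) it stops when the force on the tool has changed by that much, and returns True; else False.
- ctrl.move_joints(angles): joint-space move.
- ctrl.move_gripper(opening): finger opening in m; the grip force is fixed at half the most; returns when the fingers have stopped.
- ctrl.hold(seconds).
- ctrl.ik(position, orientation): joint angles nearest the present ones, or None.
- ctrl.get_obs(): the state.
- ctrl.get_image(name): name is "scene" or "top" or "wrist"; returns a dict with "image" (384x512x3 uint8, red, green, blue), "z_map" (384x512 float32, m along the optical axis (not along the pixel's ray), 0 where there is no reading), "K" (3x3 intrinsics, pixels), "world_to_cam" (4x4, takes a point from world to camera coordinates). Camera axes: x right, y up, looking along -z (the intrinsics and any distortion apply to the point x, -y, -z); pixel columns grow to the right and rows downward; lengths in m; the calibration is good to about 2 mm. The wrist camera is an equidistant fisheye: a pixel r from the principal point sees the ray r / f radians off the axis. A picture is of the moment at which its call begins.
A pose or a line that the arm cannot do raises ctrl.MotionError and nothing moves.
- ctrl.sign_off(): hands the job in; it is judged then, once.
The state is a dict: "clock": time; "joints": joint angles; "qvel": joint speeds; "joint_efforts": joint torques, N m; "tcp_pos": TCP position; "tool_rot": TCP orientation; "ft_force": force on the tool from outside, world axes, zero at the start; "ft_torque": the same for the moment, N m; "grip_width": finger opening in m; "gripper_force": force on a finger pad.
Only numpy, scipy, OpenCV 4.12 (cv2) and the standard library are available. Lean on these libraries where they do the work, as an engineer would, in place of code of your own. Each camera call takes 0.05 s, during which the arm holds its last target. There are 200 camera calls.

## Working session

There is one attempt and no reset: what is moved stays moved. The work goes in short steps, each a Python script; the robot and the scene stay as the last script left them, time stands still between calls to the robot, and variables do not carry over. Pictures are saved under pics/ and viewed, at most 10 in all, crops included, and the job is handed in when it is done.

```bash
ls; mkdir -p pics; python3 - <<'E'
from cell import ctrl
import cv2,numpy as np
o=ctrl.get_obs();print(o['clock'],o['tcp_pos'],o['tool_rot'])
for n in("scene","top"):
    d=ctrl.get_image(n);np.savez(f"pics/{n}0.npz",**d)
    cv2.imwrite(f"pics/{n}0.png",cv2.resize(d["image"][:,:,::-1],(800,600),interpolation=cv2.INTER_CUBIC))
    w=d["world_to_cam"];print(n,d["K"].tolist(),(-w[:3,:3].T@w[:3,3]).round(3))
E
```

```text
pics
0.0 [0.22606171 0.5010915  0.20487356] [ 2.10326278e-01  9.77631068e-01 -5.75015671e-04 -1.42770629e-04]
scene [[380.1480967604715, 0.0, 256.7467641997445], [0.0, 380.1480967604715, 184.9003954448354], [0.0, 0.0, 1.0]] [ 1.11  -0.145  0.823]
top [[368.5014179837084, 0.0, 261.06389759734486], [0.0, 368.5014179837084, 194.80347442077044], [0.0, 0.0, 1.0]] [0.387 0.001 0.906]
```

View pics/top0.png

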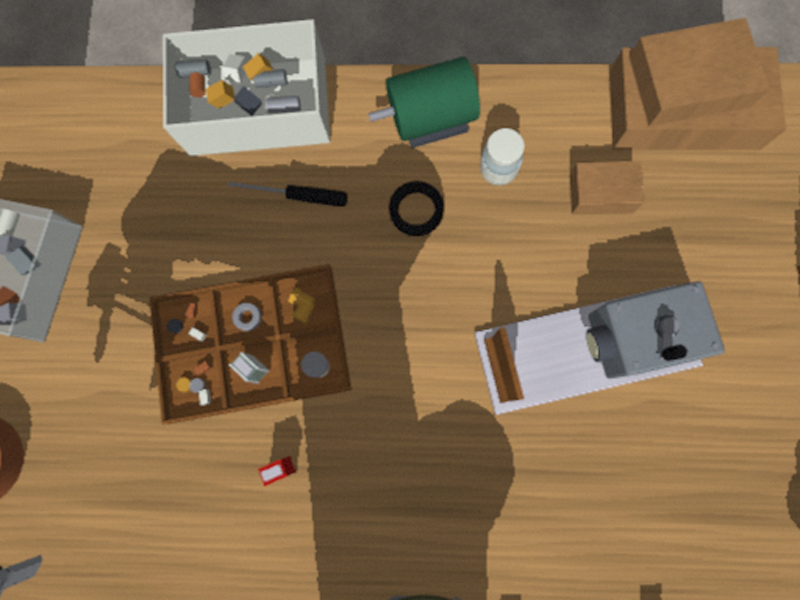

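View pics/scene0.png

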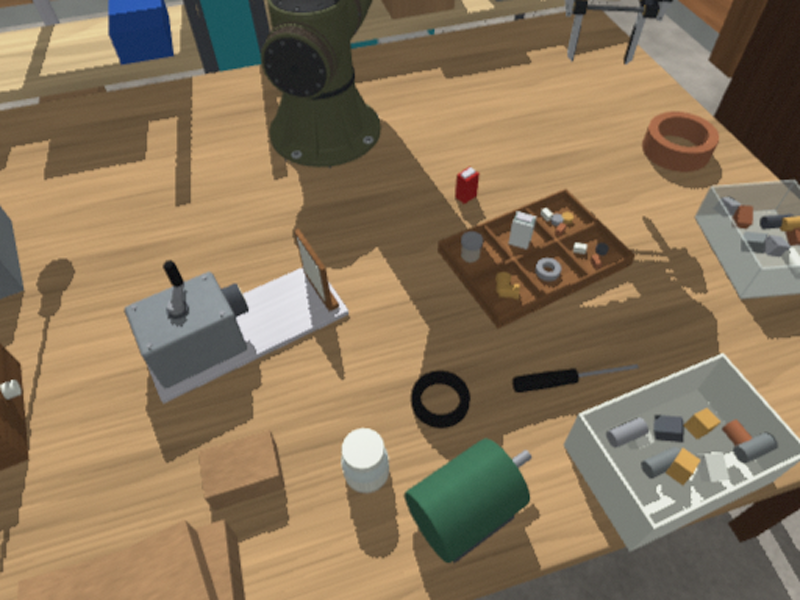

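The top view shows the rig at right (housing ~(658,328), knob (673,352)) with +y pointing image-left. The tray is at left, with the cell at (248,367) in the near-middle compartment. A red decoy sits at (277,470), outside the tray.

```bash
cat > h.py <<'E'
import numpy as np,cv2
def rays(d,uv):
    K=d["K"];w=d["world_to_cam"];uv=np.atleast_2d(uv).astype(float)
    c=np.c_[(uv[:,0]-K[0,2])/K[0,0],-(uv[:,1]-K[1,2])/K[1,1],-np.ones(len(uv))]
    return -w[:3,:3].T@w[:3,3], c@w[:3,:3]
def plane(d,uv,z):
    o,r=rays(d,uv);return o+r*((z-o[2])/r[:,2])[:,None]
def cloud(d):
    h,w=d["z_map"].shape;u,v=np.meshgrid(np.arange(w),np.arange(h))
    o,r=rays(d,np.c_[u.ravel(),v.ravel()]);return (o+r*d["z_map"].reshape(-1,1)).reshape(h,w,3)
def down(yaw): # tool z down, tool y axis at world angle yaw
    from scipy.spatial.transform import Rotation as R
    y=np.array([np.cos(yaw),np.sin(yaw),0]);z=np.array([0,0,-1.]);return R.from_matrix(np.c_[np.cross(y,z),y,z]).as_quat()
E
python3 - <<'E'
from h import *
d=dict(np.load("pics/top0.npz"));P=cloud(d);X,Y,Z=P[...,0],P[...,1],P[...,2]
def rect(m,n):
    p=P[m][:,:2].astype(np.float32);r=cv2.minAreaRect(p);print(n,m.sum(),np.round(r[0],4),np.round(r[1],4),round(r[2],2),'z',np.median(Z[m]).round(4),'mean',p.mean(0).round(4))
right=(Y<-0.05)&(X<0.6)&(X>.25)
rect(right&(abs(Z-.112)<.005),'housing')
rect(right&(abs(Z-.012)<.004),'base')
rect(right&(abs(Z-.122)<.004)&(Y>-.3),'screen')
rect(right&(Z>.16),'knob')
t=(Y>.05)&(Y<.4)&(X<.6)&(X>.25)
rect(t&(abs(Z-.028)<.004),'trayrim')
c=(slice(215,260),slice(135,185))
m=np.zeros(Z.shape,bool);m[c]=1
rect(m&(abs(Z-.066)<.008),'celltop')
print((Z[222:250:2,142:176:2]*1000).round().astype(int))
im=d["image"][195:275,90:230,::-1]
a=cv2.resize(im,(700,400),interpolation=cv2.INTER_NEAREST)
s=dict(np.load("pics/scene0.npz"))["image"][115:175,280:420,::-1]
cv2.imwrite("pics/crop1.png",np.vstack([a[:300],cv2.resize(s,(700,300),interpolation=cv2.INTER_NEAREST)]))
E
```

```text
housing 2818 [ 0.4873 -0.2489] [0.1047 0.2923] 14.21 z 0.1129 mean [ 0.5061 -0.318 ]
base 3429 [ 0.486  -0.2435] [0.13   0.3247] 14.08 z 0.013 mean [ 0.469  -0.1968]
screen 196 [ 0.4528 -0.1113] [0.0993 0.0084] 14.24 z 0.1229 mean [ 0.4526 -0.1111]
knob 83 [ 0.4667 -0.3145] [0.017  0.0149] 16.91 z 0.1725 mean [ 0.4664 -0.3137]
trayrim 1480 [0.4467 0.2609] [0.3066 0.2779] 0.02 z 0.0274 mean [0.4877 0.2514]
celltop 191 [0.4466 0.2723] [0.0359 0.0262] 49.02 z 0.0683 mean [0.446  0.2707]
[[ 26  27  26  23  18   8   5   7   8   3   8   7   5   7   7   7   7]
 [ 19   6   8   7   6   5   6   6   8 906   6   5   8   7   9   8   4]
 [ 19   8   5   8   9   9  66  67  42   8  10   8   3   6   8   6   6]
 [ 20   5   8   8   7  69  71  68  66  47  20   8   9   7   7   7   8]
 [ 21   6   8   7  70  72  71  69  68  66  47  24  10   7   5   6   7]
 [ 22   9  10  70  71  73  71  71  72  67  68  50  24   4   7   8   6]
 [ 26  13   7  68  65  72  73  73  73  69  64  67  48  25   8   7   7]
 [ 27  12   7   5  65  68  71  69  68  71  66  64  54  43  30   7   7]
 [ 28  13  10   7   6  68  67  70  70  69  66  54  43  27  12   5   9]
 [ 27  15   7   6  11   4  67  69  69  65  56  41  27  15   7   6   7]
 [906  19   6   7   5   7   8   6  66  58  42  27  15   6   7   7   6]
 [ 25  20   6   9   9   8   9   8  11   8  36  19   6   5   8   8   8]
 [ 24  20   8   6   7   6  10   6   5   8   5   4   8   8   8   8   7]
 [ 27  19  10   7   6  10   5   9   7   5   8   6   6   5   6   6   7]]
```

View pics/crop1.png

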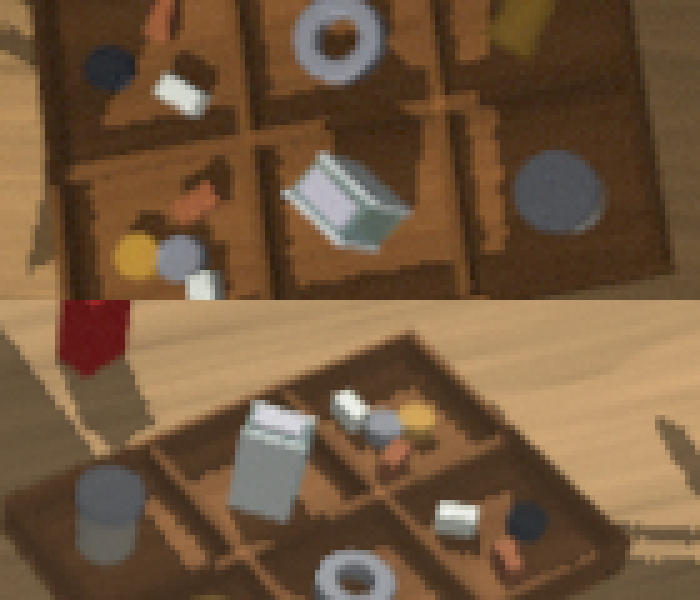

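The cell is a clear-topped block with white plates at crop (345,200), long axis about 49°. The bowl, bearing and elbow are in the other three compartments. The numbers agree with the given sizes: knob radius 40.3 mm, screen 99x8 mm, cell 36x26 mm. Next is the crank.

```bash
cat >> h.py <<'E'
RY=np.radians(14.15);xd=np.array([np.cos(RY),np.sin(RY)]);yd=np.array([-xd[1],xd[0]])
ORG=np.array([.4829,-.2310]);AX=ORG-.095*yd;MID=ORG+.060*yd
E
python3 - <<'E'
from h import *
from cell import ctrl
k=np.array([.4667,-.3145]);v=k-AX;th=np.arctan2(v[1],v[0]);print('axis',AX,'r',np.hypot(*v),'crank0',(np.pi+RY-th)%(2*np.pi))
best=None
for yaw in(th-np.pi/2,th+np.pi/2):
    q=ctrl.ik([*k,.25],down(yaw));print(yaw,None if q is None else np.round(q,2))
    if q is not None and (best is None or abs(q[5])<abs(best[1][5])):best=(yaw,q)
Q=down(best[0]);ctrl.move_gripper(.05);ctrl.reach([*k,.25],Q)
d=ctrl.get_image("wrist");cv2.imwrite("pics/w1.png",d["image"][:,:,::-1])
ctrl.line_to([*k,.134],.1)
print(ctrl.get_obs()['ft_force'])
ctrl.move_gripper(0.0);o=ctrl.get_obs()
print({a:np.round(o[a],4) for a in('clock','tcp_pos','ft_force','grip_width','gripper_force')})
E
```

```text
axis [ 0.50612382 -0.32311761] r 0.04035468993281043 crank0 0.46216803755848357
1.3555923783936108 [-0.66  0.3   1.42 -0.    1.42 -2.01]
4.497185031983404 [-0.66  0.3   1.42 -0.    1.42  1.13]
[-0.19298763 -0.04402898 -0.52285152]
{'clock': np.float64(5.8833), 'tcp_pos': array([ 0.4667, -0.3146,  0.1341]), 'ft_force': array([-0.7657, -1.0443,  0.664 ]), 'grip_width': np.float64(0.0174), 'gripper_force': np.float64(30.0)}
```

View pics/w1.png

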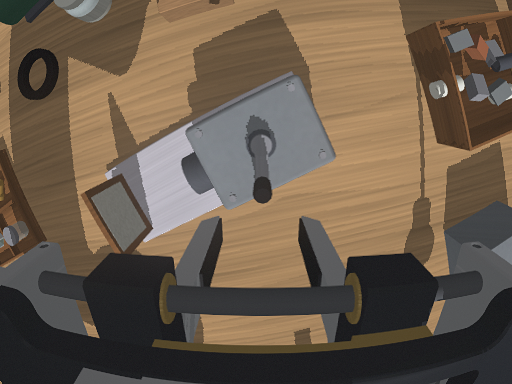

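The wrist view shows the knob at (262,190), centred between the fingers, and the grip closed on about 18 mm. I'll wind a first part while watching the force.

```bash
python3 - <<'E'
from h import *
from cell import ctrl
p=ctrl.get_obs()['tcp_pos'];v=p[:2]-AX;th=np.arctan2(v[1],v[0])
for i in range(1,9):
    a=th-np.radians(15)*i
    ctrl.line_to([*(AX+.040*np.array([np.cos(a),np.sin(a)])),.134],.12)
    o=ctrl.get_obs();f=o['ft_force'];r=np.array([np.cos(a),np.sin(a)])
    print(i,round(o['clock'],2),'rad',round(f[:2]@r,2),'tan',round(f[:2]@[-r[1],r[0]],2),f.round(1),(o['tcp_pos'][:2]-AX).round(4),round(o['grip_width'],4))
E
```

```text
1 6.13 rad 3.1 tan -0.97 [-2.3  2.3  2.7] [-0.0356  0.0189] 0.0175
2 6.38 rad 4.67 tan -2.09 [-2.1  4.7  4.6] [-0.0296  0.0272] 0.0172
3 6.63 rad 5.24 tan -2.31 [-0.9  5.7  3.2] [-0.0216  0.0338] 0.0176
4 6.88 rad 6.66 tan -1.29 [-0.8  6.7  3.7] [-0.0121  0.0382] 0.0173
5 7.13 rad 5.37 tan -0.86 [0.6 5.4 3.1] [-0.0018  0.0399] 0.0174
6 7.38 rad 6.12 tan -1.94 [3.2 5.6 2.7] [0.0086 0.0389] 0.0174
7 7.63 rad 3.87 tan -1.46 [3.1 2.8 2.9] [0.0184 0.0353] 0.0172
8 7.88 rad 4.59 tan -2.51 [4.9 1.7 2. ] [0.0269 0.0293] 0.0175
```

```bash
python3 - <<'E'
from h import *
from cell import ctrl
def crank_now(prev):
    v=ctrl.get_obs()['tcp_pos'][:2]-AX;c=np.pi+RY-np.arctan2(v[1],v[0]);return c+2*np.pi*round((prev-c)/(2*np.pi))
def go(c,**k):
    a=np.pi+RY-c;return ctrl.line_to([*(AX+.040*np.array([np.cos(a),np.sin(a)])),.134],.12,**k)
c=crank_now(2.556);fm=0
while c<13.7:
    c=min(c+.262,13.7);go(c);f=ctrl.get_obs()['ft_force'];fm=max(fm,np.hypot(*f[:2]))
print('at',crank_now(c),'fmax',fm,ctrl.get_obs()['clock'])
while c<14.35:
    c+=.06;hit=go(c,contact_N=12);f=ctrl.get_obs()['ft_force'];a=np.pi+RY-c
    print(round(c,3),hit,'real',round(crank_now(c),3),f.round(1),'tan',round(f[:2]@[-np.sin(a),np.cos(a)],1))
    if f[:2]@[-np.sin(a),np.cos(a)]>14 or hit:break
o=ctrl.get_obs();print(o['clock'],o['grip_width'])
E
```

```text
at 13.717297999562927 fmax 8.188762999049212 18.6333
13.76 False real 13.773 [-2.8  4.8  5.1] tan -0.5
13.82 False real 13.833 [-2.4  5.1  5.8] tan -0.7
13.88 False real 13.893 [-2.   4.   5.5] tan -0.2
13.94 False real 13.953 [-0.6  3.8  4.6] tan -1.1
14.0 False real 14.0 [-4.6  2.7  5.4] tan 3.3
14.06 False real 14.02 [-15.4  -0.2   9.9] tan 14.7
20.1333 0.017497402564365733
```

The stop is felt at crank ≈14.0. I'll release, lift, and look at the cell from near.

```bash
python3 - <<'E'
from h import *
from cell import ctrl
ctrl.move_gripper(.05);p=ctrl.get_obs()['tcp_pos'];ctrl.line_to([*p[:2],.25],.2)
c=np.array([.4466,.2723])
for yaw in np.radians([139.,-41.]):
    for n,P,y in(('pick',c,yaw),('place',MID,yaw+np.radians(55.15)),('place',MID,yaw-np.radians(124.85))):
        q=ctrl.ik([*P,.24],down(y));print(np.degrees(yaw),n,np.degrees(y),None if q is None else np.round(q,2))
# stand off so that the wrist camera sees the cell
ctrl.reach([*c,.21],down(np.radians(-41.)))
o=ctrl.get_obs();print(o['clock'],o['joints'].round(2))
t=ctrl.get_image("top");np.savez("pics/top1.npz",**t);d=ctrl.get_image("wrist");np.savez("pics/w2.npz",**d)
P=cloud(t);m=(P[...,2]>.16)&(P[...,2]<.18)&(abs(P[...,0]-AX[0])<.06)&(abs(P[...,1]-AX[1])<.06)
r=cv2.minAreaRect(P[m][:,:2].astype(np.float32));v=np.array(r[0])-AX
print('knob',r,np.hypot(*v),'crank',(np.pi+RY-np.arctan2(v[1],v[0]))%(2*np.pi)+4*np.pi)
cv2.imwrite("pics/c2.png",np.hstack([d["image"][:,:,::-1],cv2.resize(t["image"][190:286,64:132,::-1],(272,384))]))
E
```

```text
139.0 pick 139.0 [ 0.48  0.21  1.55 -0.    1.38 -1.95]
139.0 place 194.15 [-0.43  0.16  1.61 -0.    1.37  2.47]
139.0 place 14.150000000000011 [-0.43  0.16  1.61 -0.    1.37 -0.67]
-41.0 pick -41.0 [ 0.48  0.21  1.55 -0.    1.38  1.19]
-41.0 place 14.149999999999997 [-0.43  0.16  1.61 -0.    1.37 -0.67]
-41.0 place -165.85 [-0.43  0.16  1.61 -0.    1.37  2.47]
23.5667 [ 0.48  0.24  1.59 -0.    1.31  1.19]
knob ((0.4906352758407593, -0.2851761281490326), (0.015834510326385498, 0.015342569909989834), 0.4218340814113617) 0.040981106914274985 crank 13.99655689393065
```

View pics/c2.png

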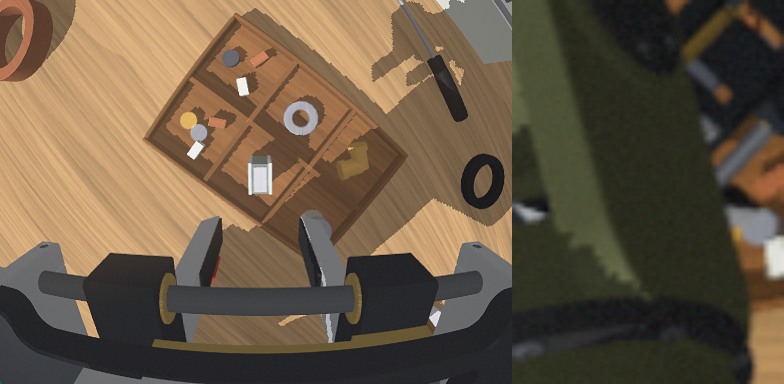

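The wrist view shows the cell at (260,175), plates parallel to the fingers and centred; depth puts the crank at 13.997. I'll refine the cell's pose from wrist depth, then grasp and lift.

```bash
python3 - <<'E'
from h import *
from cell import ctrl
d=dict(np.load("pics/w2.npz"));K=d["K"];w=d["world_to_cam"];Zm=d["z_map"]
u,v=np.meshgrid(np.arange(512),np.arange(384));x=(u-K[0,2])/K[0,0];y=(v-K[1,2])/K[1,1];th=np.hypot(x,y)+1e-9;s=np.tan(np.minimum(th,1.4))/th
C=np.stack([x*s*Zm,-y*s*Zm,-Zm],-1)-w[:3,3];P=C@w[:3,:3]
m=(abs(P[...,2]-.067)<.007)&(Zm>0)&(abs(u-260)<40)&(abs(v-170)<40)
print(m.sum());p=P[m][:,:2].astype(np.float32);r=cv2.minAreaRect(p);print(r,np.median(P[m][:,2]))
c0=np.array([.4466,.2723]);c=np.array(r[0]);s=np.sort(r[1])
ok=abs(s-[.026,.036]).max()<.005 and np.hypot(*(c-c0))<.005
print('ok',ok,c-c0)
if not ok: raise SystemExit
c=(c+c0)/2;yaw=np.radians(-41);Q=down(yaw)
ctrl.reach([*c,.16],Q);ctrl.line_to([*c,.031],.12)
ctrl.move_gripper(0);o=ctrl.get_obs();print(c,{a:np.round(o[a],4) for a in('clock','tcp_pos','ft_force','grip_width','gripper_force')})
ctrl.line_to([*c,.24],.15);o=ctrl.get_obs();print({a:np.round(o[a],4) for a in('clock','ft_force','grip_width','gripper_force')})
E
```

```text
723
((0.4480173885822296, 0.2737283408641815), (0.036373481154441833, 0.024886250495910645), 49.176734924316406) 0.06671728400958034
ok True [0.00141739 0.00142834]
[0.44730869 0.27301417] {'clock': np.float64(25.7083), 'tcp_pos': array([0.4474, 0.273 , 0.0312]), 'ft_force': array([-0.4986, -0.232 ,  2.3196]), 'grip_width': np.float64(0.0257), 'gripper_force': np.float64(29.992)}
{'clock': np.float64(27.25), 'ft_force': array([ 0.0566,  0.5446, -0.3664]), 'grip_width': np.float64(0.026), 'gripper_force': np.float64(29.9907)}
```

```bash
python3 - <<'E'
from h import *
from cell import ctrl
Q=down(RY);ctrl.reach([*MID,.24],Q);ctrl.line_to([*MID,.075],.1);ctrl.hold(.3)
o=ctrl.get_obs();print({a:np.round(o[a],4) for a in('clock','tcp_pos','tool_rot','ft_force','grip_width','gripper_force')},MID)
d=ctrl.get_image("scene");np.savez("pics/s2.npz",**d)
w=d["world_to_cam"];K=d["K"]
im=d["image"][:,:,::-1].copy();cv2.imwrite("pics/s2.png",cv2.resize(im[120:280,60:260],(800,600),interpolation=cv2.INTER_CUBIC))
# expected rig/cell corner pixels
for n,q in (('mid',(0,.06,.08)),('c+x front bot',(.013,.042,.05)),('c+x bot scr',(.013,.078,.05)),('c+x top lamp',(.013,.042,.11)),('snout',(0,0,.105)),('scr',(.05,.12,.122))):
    p=np.r_[ORG+q[0]*xd+q[1]*yd,q[2],1];c=w@p;uv=np.array([K[0,0]*c[0]/-c[2]+K[0,2],-K[1,1]*c[1]/-c[2]+K[1,2]]);print(n,((uv-[60,120])*[4,3.75]).round())
P=cloud(d);m=np.ones(P.shape[:2],bool);q=P[...,:2]-ORG;rx,ry=q@xd,q@yd
m=(abs(rx)<.03)&(ry>.02)&(ry<.1)&(P[...,2]>.045)&(P[...,2]<.07)
print('cell below tips: ry',np.percentile(ry[m],[1,5,50,95,99]).round(4),'rx',np.percentile(rx[m],[5,50,95]).round(4),'zmin',np.percentile(P[...,2][(abs(rx)<.03)&(ry>.03)&(ry<.09)&(P[...,2]>.02)],[1,5]).round(4),m.sum())
E
```

```text
{'clock': np.float64(30.9917), 'tcp_pos': array([ 0.4683, -0.1729,  0.0751]), 'tool_rot': array([6.146e-01, 7.888e-01, 0.000e+00, 1.000e-04]), 'ft_force': array([ 0.6284, -0.4056, -0.5955]), 'grip_width': np.float64(0.026), 'gripper_force': np.float64(29.9907)} [ 0.46823232 -0.17282046]
mid [469. 222.]
c+x front bot [460. 273.]
c+x bot scr [511. 251.]
c+x top lamp [442. 218.]
snout [371. 236.]
scr [581. 194.]
cell below tips: ry [0.0411 0.0419 0.0564 0.0756 0.0765] rx [-0.0059  0.0112  0.0132] zmin [0.0534 0.0761] 78
```

View pics/s2.png

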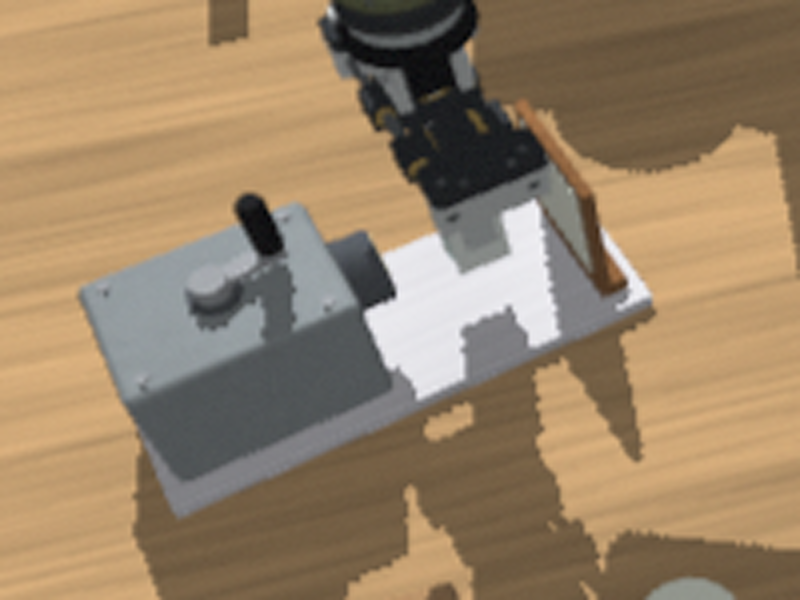

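The scene view shows the held cell between snout and screen. Its lower corners at (460,272) and (510,250) match the predicted pixels for a centred cell, and it hangs well clear of the base.

```bash
python3 -c "
from cell import ctrl
ctrl.hold(.3);print(ctrl.get_obs()['qvel'].round(4));print(ctrl.sign_off())"
```

```text
[ 0.0004  0.0002 -0.0005  0.0012 -0.0009 -0.0001]
the job is handed in; nothing more can be done
None
```

The job is handed in at about 31 s: the crank is wound to its stop (about 14.0 rad), and the cell is held still by its frosted faces, within about 1 mm of centre between snout and screen and touching nothing else.

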